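Find the fuller ink bottle on the balance and rack it

ROBOT

A 6-joint arm with a two-finger parallel gripper is mounted at the origin on a cart in front of the work surface, level with it; the furniture and walls round the work are solid. World frame = base frame: x ahead of the robot, y to its left, z up, the work surface at z = 0. Lengths are in m, angles in rad, forces in N, time in s.
With the tool pointing down it reaches from about 0.325 to 0.9 m from the base axis. Payload 3.5 kg.
Tool frame: the origin (TCP) lies at the very end of the fingers, on their centre line; the grasp point (between the pads) lies 19 mm behind it; z points along the fingers, y is the line along which they close (so a half turn about z gives the same grasp; the last joint's range is limited). The gripper opens to 85 mm and grips with 20 to 120 N. Pads are 22 mm wide; open, the fingers measure 114 mm over their backs; the gripper's body (76 mm by 85 mm) begins 54 mm behind the grasp point. The pads swing forward as they close: fully open they stand 13 mm farther back than shut.
Start: joints at [-1.279, 0.276, -0.026, 1.268, 0, 1.467], TCP at [0.24, -0.577, 0.231] pointing down, gripper open.
Joint ranges: [-3.12, 3.12], [-0.85, 1.88], [-1.08, 1.24], [-1.95, 2.15], [-1.57, 1.53], [-3.14, 3.14]. Speed limits (rad/s): [2.57, 2.57, 3.14, 3.14, 3.14, 3.14].

INTERFACE

Orientations are given as a rotation vector (axis times angle).
In Python, from rig import * gives the robot as it stands.
- The arm moves only by the tool move_arm, never from a script. Its argument "commands" is one flat list of numbers, 7 for each row, row after row: the shift along the tool's x, y, z in m, then the turn, a rotation vector about the tool's x, y, z in rad, then the gripper's target within -1 to 1 (fully open at 1, half-way at 0, shut at -1). In form: [dx, dy, dz, wx, wy, wz, fingers, dx, dy, dz, wx, wy, wz, fingers, ...]. A call has 1 to 5 rows; each row is the pose to reach, as a shift and turn from the pose commanded when the call began, along the tool's axes at that moment; what a row does not reach only later rows make up. A row lasts 1/10 s, in which the tool goes at most 50 mm and 8.59 degrees, less where a joint would pass 70% of its speed; a pose out of reach is approached as far as the arm can. A call with a gripper value outside its range is refused whole. The fingers move at their own pace and stop on an object; "squeeze" is the grip in N (left out, the last holds). Time passes only in rows, so rows that repeat a pose let the fingers close. It gives the time, the measured TCP pose, the force, the opening and the grip force at its end, in the units of the state.
- state(): the state, without advancing time (a new reading comes with each control period).
- snapshot(name): name is "scene" or "top" or "wrist"; returns (picture, depth): 420x560x3 uint8, red, green, blue; 420x560 float32, m along the optical axis (not along the pixel's ray), 0 where there is no reading.
- camera_info(name): a dict with "K" (3x3 intrinsics, pixels), "origin" and "orientation" of the camera in the world. Camera axes: x right, y up, looking along -z (the intrinsics and any distortion apply to the point x, -y, -z); pixel columns grow to the right and rows downward; lengths in m; the calibration is good to about 2 mm. A picture is of the moment at which its call begins: read the wrist's pose just before it. camera_info takes no time and is no camera call; for the wrist camera it gives the pose at the moment of the call.
- hand_in(): hands the job in; it is judged then, once.
The state is a dict: "clock": time; "q": joint angles; "qd": joint speeds; "joint_torque": joint torques, N m; "eef_pos": TCP position; "eef_rot": TCP orientation; "force": force on the tool from outside, world axes, zero at the start; "ft_torque": the same for the moment, N m; "gripper_width": opening from 0.0 (shut) to 1.0 (fully open); "grip_force": force on a finger pad.
Only numpy, scipy, OpenCV 4.12 (cv2) and the standard library are available. Lean on these libraries where they do the work, as an engineer would, in place of code of your own. Each camera call takes 0.05 s, during which the arm holds its last target. There are 200 camera calls.

TASK

Two indigo ink bottles look alike, but one is fuller. Stand one on each pan of the two-pan balance, gently, and let go to see which pan goes down. Take that bottle, leaving the lighter one on its pan, set it upright in the open end of the oak rack behind the brown ink, and slide it along the channel so that it pushes the row together until the whole row bears on the brass stop; hold it pressed there for a moment, firmly but with a light hand as it is glass, then let go. Leave everything else alone.

Things in the scene. Friction and masses are not known exactly. Their poses are not given: they have to be found in the camera images.
- ink_one: one of two identical square dark-blue ink bottles with a black ribbed cap: body 46x46 mm and 42 mm high, round cap 30 mm across up to 58 mm. Origin: centre of the underside; z up; x and y square to the sides. Stands on the table at the left front. One of the two weighs about 60 to 80 g, the other 115 to 137 g; which one is not told. Grip the sides of the body
- ink_two: the other of the two identical square ink bottles (same size and origin as ink_one)
- balance: fixed blue two-pan balance, base 105x300 mm; origin: centre of the underside, y points to the left pan; beam pivot 82 mm above the table, pans 105 mm to either side of it
- left_pan (a point): centre of the floor of the balance's left pan (towards +y at yaw 0), a steel dish 112 mm across with a rim 3 mm high. The pan stays level and rides up and down with the beam: 122 mm above the table with the beam level, 9 mm lower or higher at the beam's stops
- right_pan (a point): the same for the right pan, 210 mm from the left one. Empty, the pans stay at the height where they were left. A pan yields downward to less than 2 N (what lies on the other pan) until the beam meets its stop; from there a rubber cushion under the dish gives about 1 mm for each 1.2 N, up to 12 mm
- beam (a joint): angle of the balance beam in rad: 0 level, +0.085 left pan fully down, -0.085 right pan fully down. A red needle on the front of the blue balance shows it as well. The beam takes about half a second to drop
- ink_rack: oak rack for ink bottles, fixed: board 270x78 mm, origin at the centre of its underside. A straight channel, 49 mm wide, runs along its x axis from the open end (x = -135 mm) to a brass stop. Channel floor 8 mm above the table, flared side rails up to 24 mm: fingers that grip a bottle across the channel must stay above them
- rack_entry (a point): point on the channel floor at x = -90 mm in the rack, where a bottle can be lowered clear of the row; its x axis points along the channel towards the stop. The rigid brass stop plate is clamped anywhere with its face between 160 and 190 mm from here: not measured, to be found by feel by pushing the row against it. Sliding the row takes about 1 N
- ink_brown: brown ink bottle that stands in the rack, nearest to the open end (x of its centre about -22 to -10 mm in the rack), 45x45x70 mm, 75 g, origin at the centre of the underside. It is loose and slides along the channel
- ink_green: green ink bottle that stands in the rack between the brown one and the stop, with a gap on either side, 45x45x70 mm, 75 g, origin at the centre of the underside, loose too
- glue_stick: red and yellow glue stick standing on the table, 27x27x92 mm, a bystander to be left alone (origin: centre of the underside)
- tube_carmine: carmine paint tube lying on the table, 28x92x21 mm, a bystander to be left alone (origin: centre of the underside)
- goblet: small smoked glass goblet behind the balance, 46x48x73 mm, a bystander to be left alone (origin: centre of the underside)
Mind the look-alikes: they are no part of the job. What is shaped like the ink_one but orange is not meant. What is shaped like the ink_green but pink is not meant.

How it is judged:
By the outcome, as a careful person would: the job done as asked, in the order asked, and still so for the second after the job is handed in, with the robot touching nothing.
It also fails if it takes over 72 s, if anything falls off the work surface, if the arm or the gripper's body presses on something with over 40 N, if the wrist force passes 120 N, or if a joint passes its speed limit or range.

## Working session

There is one attempt and no reset: what is moved stays moved. The work goes in short steps, Python scripts to look and compute and a tool call to move; the robot and the scene stay as the last step left them, time stands still between calls to the robot, and variables do not carry over. Pictures are saved under pics/ and viewed, at most 10 in all, crops included, and the job is handed in when it is done.

Besides the shell and the picture viewer there is one more tool, called after "Request:" in YAML: its name, and indented under it one key for each argument. move_arm: Moves the arm, as the interface text tells. Its arguments: {"type":"object","properties":{"commands":{"type":"array"},"squeeze":{"type":"number"}},"required":["commands"]}

```bash
mkdir -p pics; ls
python3 - <<'E'
from rig import *
import cv2,numpy as np
for n in("top","scene"):
    p,d=snapshot(n);np.savez(f"pics/{n}0.npz",p=p,d=d);cv2.imwrite(f"pics/{n}0.png",p[:,:,::-1])
    c=camera_info(n);print(n,c)
s=state();print(s)
E
```

```text
pics
top {'K': array([[433.34368347,   0.        , 279.18830263],
       [  0.        , 433.34368347, 204.11624986],
       [  0.        ,   0.        ,   1.        ]]), 'origin': array([0.49976143, 0.03615125, 1.15850395]), 'orientation': array([ 0.057128  , -0.06849838, -1.58635694])}
scene {'K': array([[417.77639325,   0.        , 282.39321815],
       [  0.        , 417.77639325, 204.56725076],
       [  0.        ,   0.        ,   1.        ]]), 'origin': array([ 0.09729346, -0.82149691,  0.61148188]), 'orientation': array([ 1.0660028 , -0.30117439, -0.49411535])}
{'clock': 0.1, 'q': array([-1.27943048e+00,  2.77057073e-01, -2.77481916e-02,  1.26800858e+00,
        2.11620277e-05,  1.46740876e+00]), 'qd': array([ 0.00175924, -0.00236426,  0.00371848, -0.00035794,  0.00077387,
        0.00043839]), 'joint_torque': array([ 1.35657523e-03, -4.46706963e+01,  2.96128696e+01,  8.44783994e-03,
       -1.13264553e-04, -1.15217318e-05]), 'eef_pos': array([ 0.24016154, -0.57624699,  0.23026934]), 'eef_rot': array([-3.07862510e+00, -6.15664611e-01,  2.64159571e-04]), 'force': array([ 0.64463103,  0.74528765, -0.25173416]), 'ft_torque': array([ 0.0313373 ,  0.00259986, -0.0149194 ]), 'grip_force': 0.0, 'gripper_width': 0.9996366690404295}
```

View pics/top0.png

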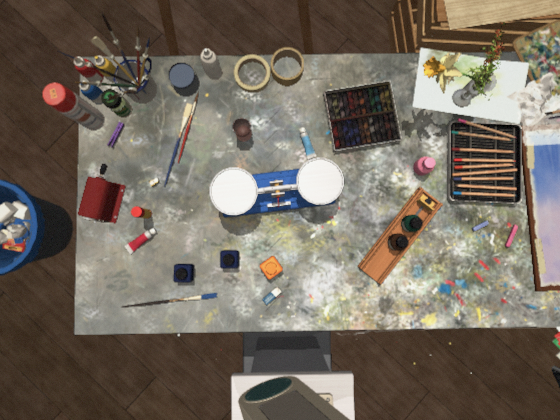

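View pics/scene0.png

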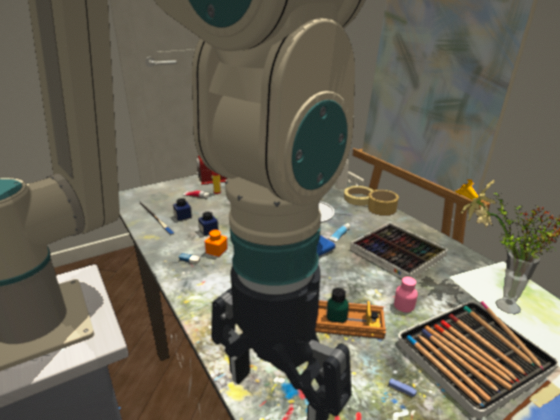

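The top view shows two indigo bottles at (183,273) and (229,259); the orange one at (271,268) is a look-alike. The pans are at (234,191) and (319,182). The rack runs from (370,275) at its open end to the brass stop at (428,203), with brown at (398,241) and green at (411,222). Pink, at (425,165), is the other look-alike.

```bash
cat > h.py <<'E'
import numpy as np,cv2
from scipy.spatial.transform import Rotation as R
from rig import *
def cloud(d,c):
    K=c["K"];v,u=np.mgrid[:d.shape[0],:d.shape[1]]
    P=np.stack([(u-K[0,2])/K[0,0]*d,-(v-K[1,2])/K[1,1]*d,-d],-1)
    return P@R.from_rotvec(c["orientation"]).as_matrix().T+c["origin"]
def ray(uv,z,c):
    K=c["K"];uv=np.atleast_2d(np.float64(uv))
    r=np.stack([(uv[:,0]-K[0,2])/K[0,0],-(uv[:,1]-K[1,2])/K[1,1],-np.ones(len(uv))],-1)@R.from_rotvec(c["orientation"]).as_matrix().T
    return c["origin"]+r*((z-c["origin"][2])/r[:,2])[:,None]
def rect(xy):
    (cx,cy),(w,h),a=cv2.minAreaRect(np.float32(xy)*1000)
    return np.round([cx,cy,w,h,a],1)
E
python3 - <<'E'
from h import *
f=np.load("pics/top0.npz");p,d=f["p"],f["d"];c=camera_info("top");W=cloud(d,c)
print("table z",np.median(W[210:250,120:160,2]),np.median(W[300:320,250:330,2]))
def reg(n,x0,x1,y0,y1,zl,zh,m=None):
    q=W[y0:y1,x0:x1];k=(q[...,2]>zl)&(q[...,2]<zh)
    if k.sum()<5:print(n,"few");return
    pts=q[k];print(n,k.sum(),"mean",np.round(pts.mean(0)*1000,1),"rect",rect(pts[:,:2]))
reg("bA",165,202,255,290,.03,.07);reg("bA cap",165,202,255,290,.052,.07)
reg("bB",212,247,243,275,.03,.07);reg("bB cap",212,247,243,275,.052,.07)
reg("orange",255,290,250,285,.03,.07)
reg("panL",200,262,160,222,.09,.16);reg("panR",292,352,150,215,.09,.16)
reg("rack",350,445,180,292,.006,.035)
reg("brown",380,412,225,256,.05,.09);reg("green",398,426,205,236,.05,.09)
reg("tall things",330,500,60,150,.05,.4)
reg("glue",125,150,200,225,.07,.12)
hsv=cv2.cvtColor(p,cv2.COLOR_RGB2HSV)
m=(hsv[...,0]>4)&(hsv[...,0]<25)&(hsv[...,1]>110)&(hsv[...,2]>60);m=m.astype(np.uint8);m[:,:350]=0;m[:,450:]=0;m[:180]=0;m[292:]=0
n,l,st,_=cv2.connectedComponentsWithStats(m)
for i in range(1,n):
    if st[i,4]>100:
        v,u=np.where(l==i);print(st[i],rect(ray(np.c_[u,v],.02,c)[:,:2]))
cv2.imwrite("pics/c1.png",cv2.resize(np.hstack([p[235:295,160:300],p[185:245,370:450]])[:,:,::-1],None,fx=3.6,fy=3.6,interpolation=cv2.INTER_CUBIC))
cv2.imwrite("pics/c2.png",cv2.resize(p[180:290,350:450,::-1],None,fx=5,fy=5,interpolation=cv2.INTER_CUBIC))
E
```

```text
table z 0.00047153398585875195 -0.0003876969725813417
bA 330 mean [416.3 275.3  46. ] rect [416.3 277.   45.4  45.8  88.4]
bA cap 103 mean [416.  277.1  57.6] rect [415.6 277.4  25.3  26.1   0.9]
bB 322 mean [449.  157.   45.7] rect [448.9 158.6  46.4  43.6  88.9]
bB cap 99 mean [449.1 158.5  57.3] rect [448.4 159.1  25.9  25.3  88.9]
orange 321 mean [426.9  51.   45.8] rect [426.3  51.   46.   45.6  35.2]
panL 1826 mean [614.8 136.5 128.2] rect [615.1 137.  114.6 114.9  46.2]
panR 1751 mean [637.4 -72.  116. ] rect [637.7 -72.  112.1 112.8  89.1]
rack 2048 mean [ 502.9 -288.2   14.7] rect [ 525.7 -265.2  177.2  270.9   48.8]
brown 199 mean [ 489.1 -277.6   65.8] rect [ 500.5 -283.    35.9   68.1   70.1]
green 184 mean [ 533.  -312.1   66.9] rect [ 528.4 -300.9   37.6   64.9   18.7]
tall things 1589 mean [ 869.6 -406.6  177.6] rect [ 857.8 -408.1  106.5  205.1   10.3]
glue 119 mean [571.7 377.8  89.3] rect [572.  379.   25.4  25.8  66.6]
[ 358  188   84   96 2375] [ 503.4 -290.    82.5  269.3   50.4]
```

View pics/c1.png

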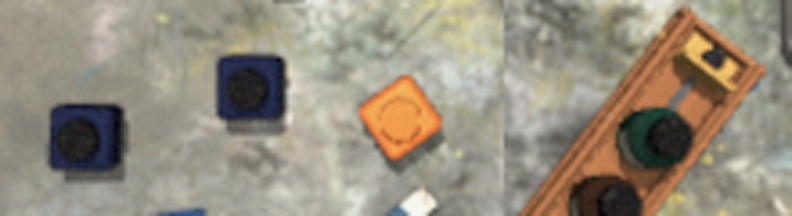

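View pics/c2.png

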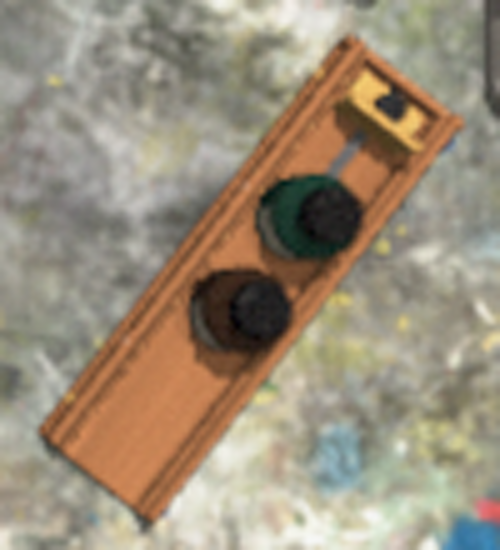

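The enlarged crops confirm that the two dark-blue bottles with black caps, at (183,273) and (229,259), are the ones meant. The orange bottle with a flat cap isn't. In the rack, brown is nearest the open end, then green, then the brass stop.

```bash
cat >> h.py <<'E'
def plan(A,B,f,n=None,pos=.045,ang=8.4):
    """calls of 5 rows from pose A to B=(x,y,z,tool-x yaw deg), tool down; print the last row of each call"""
    A=np.array(A,float);B=np.array(B,float);D=B-A
    n=n or int(np.ceil(max(np.linalg.norm(D[:3])/pos,abs(D[3])/ang,1)))
    k=0
    while k<n:
        m=min(5,n-k);P=A+D*k/n;Q=A+D*(k+m)/n;y=np.radians(P[3]);d=Q-P
        dx,dy=d[0]*np.cos(y)+d[1]*np.sin(y),d[0]*np.sin(y)-d[1]*np.cos(y)
        print(m,"rows:",np.round([dx,dy,-d[2],0,0,-np.radians(d[3]),f],4));k+=m
def pose():
    s=state();M=R.from_rotvec(s["eef_rot"]).as_matrix()
    return [*s["eef_pos"],np.degrees(np.arctan2(M[1,0],M[0,0]))]
E
python3 - <<'E'
from h import *
print(pose())
plan([.24,-.577,.231,22.6],[.449,.1585,.115,179],1)
E
```

```text
[np.float64(0.24016154361576714), np.float64(-0.5762469892025991), np.float64(0.23026934007935215), np.float64(22.617689719593223)]
5 rows: [ 0.1252 -0.1576  0.0305  0.      0.     -0.7183  1.    ]
5 rows: [ 0.1979 -0.0363  0.0305  0.      0.     -0.7183  1.    ]
5 rows: [ 0.1729  0.103   0.0305  0.      0.     -0.7183  1.    ]
4 rows: [ 0.0499  0.153   0.0244  0.      0.     -0.5747  1.    ]
```

Request:
move_arm:
  commands: [0.125, -0.158, 0.03, 0, 0, -0.718, 1, 0.125, -0.158, 0.03, 0, 0, -0.718, 1, 0.125, -0.158, 0.03, 0, 0, -0.718, 1, 0.125, -0.158, 0.03, 0, 0, -0.718, 1, 0.125, -0.158, 0.03, 0, 0, -0.718, 1]
  squeeze: 25

```text
clock: 0.6
eef_pos: [0.2941, -0.3757, 0.1988]
eef_rot: [-2.653, -1.668, -0.002]
force: [-0.4, -0.3, -0.1]
gripper_width: 1.003
grip_force: 0.0
```

Request:
move_arm:
  commands: [0.198, -0.036, 0.03, 0, 0, -0.718, 1, 0.198, -0.036, 0.03, 0, 0, -0.718, 1, 0.198, -0.036, 0.03, 0, 0, -0.718, 1, 0.198, -0.036, 0.03, 0, 0, -0.718, 1, 0.198, -0.036, 0.03, 0, 0, -0.718, 1]

```text
clock: 1.1
eef_pos: [0.349, -0.1836, 0.1695]
eef_rot: [-1.896, -2.498, -0.003]
force: [-0.2, -1.4, -0.0]
gripper_width: 0.998
grip_force: 0.0
```

Request:
move_arm:
  commands: [0.173, 0.103, 0.03, 0, 0, -0.718, 1, 0.173, 0.103, 0.03, 0, 0, -0.718, 1, 0.173, 0.103, 0.03, 0, 0, -0.718, 1, 0.173, 0.103, 0.03, 0, 0, -0.718, 1, 0.173, 0.103, 0.03, 0, 0, -0.718, 1]

```text
clock: 1.6
eef_pos: [0.4048, 0.0091, 0.1402]
eef_rot: [-0.896, -3.009, -0.003]
force: [-0.3, -0.3, 0.5]
gripper_width: 1.004
grip_force: 0.0
```

Request:
move_arm:
  commands: [0.045, 0.15, 0.025, 0, 0, -0.565, 1, 0.045, 0.15, 0.025, 0, 0, -0.565, 1, 0.045, 0.15, 0.025, 0, 0, -0.565, 1, 0.045, 0.15, 0.025, 0, 0, -0.565, 1, 0.045, 0.15, 0.025, 0, 0, -0.565, 1]

```text
clock: 2.1
eef_pos: [0.4515, 0.1553, 0.1156]
eef_rot: [-0.038, -3.14, 0.0]
force: [0.3, -0.7, -0.5]
gripper_width: 1.0
grip_force: 0.0
```

Run:
```python
from h import *
print(np.round(pose(),4))
c=camera_info("wrist");p,d=snapshot("wrist");cv2.imwrite("pics/w1.png",p[:,:,::-1]);W=cloud(d,c)
k=(W[...,2]>.03)&(W[...,2]<.07)&(abs(W[...,0]-.449)<.06)&(abs(W[...,1]-.158)<.05)
k=cv2.morphologyEx(k.astype(np.uint8),cv2.MORPH_OPEN,np.ones((5,5)))>0
print(k.sum(),W[k].mean(0),rect(W[k][:,:2]));k&=W[...,2]>.052
if k.sum()>20:print(rect(W[k][:,:2]))
```

```text
[4.515000e-01 1.553000e-01 1.156000e-01 1.785983e+02]
3443 [0.44647567 0.15820551 0.04730053] [451.1 158.3  46.   45.9  88.8]
[450.9 158.3  28.   28.   12.9]
```

View pics/w1.png

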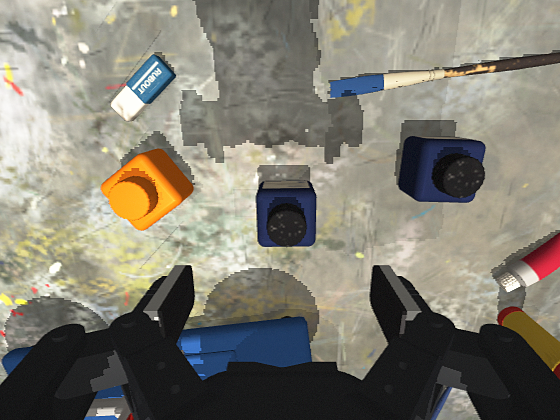

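The wrist view shows the bottle at (286,215), centred between the open fingers. It measures (451,158) mm and 46 mm square. I'll descend and grip.

Request:
move_arm:
  commands: [0, 0.003, 0.05, 0, 0, 0, 1, 0, 0.003, 0.085, 0, 0, 0, 1, 0, 0.003, 0.103, 0, 0, 0, 1, 0, 0.003, 0.103, 0, 0, 0, 1, 0, 0.003, 0.103, 0, 0, 0, -1]
  squeeze: 25

```text
clock: 2.65
eef_pos: [0.4517, 0.1557, 0.0137]
eef_rot: [-0.048, -3.141, 0.0]
force: [-0.4, -0.1, 0.5]
gripper_width: 0.855
grip_force: 0.0
```

Request:
move_arm:
  commands: [0, 0, 0, 0, 0, 0, -1, 0, 0, 0, 0, 0, 0, -1, 0, 0, 0, 0, 0, 0, -1, 0, 0, 0, 0, 0, 0, -1, 0, 0, -0.02, 0, 0, 0, -1]

```text
clock: 3.15
eef_pos: [0.45, 0.1563, 0.0323]
eef_rot: [-0.044, -3.138, 0.001]
force: [-0.5, 0.4, -0.2]
gripper_width: 0.531
grip_force: 26.7
```

Run:
```python
from h import *
s=state();P=pose();print(np.round(P,4),s["gripper_width"],s["grip_force"],s["force"])
plan(P,[P[0],P[1],.19,P[3]],-1)
plan([P[0],P[1],.19,P[3]],[.6374,-.072,.19,186],-1)
```

```text
[4.500000e-01 1.563000e-01 3.230000e-02 1.783953e+02] 0.5313902860371447 26.670558750629425 [-0.50351143  0.43933455 -0.20192398]
4 rows: [ 0.      0.     -0.1577  0.      0.     -0.     -1.    ]
5 rows: [-0.1384 -0.1592 -0.      0.      0.     -0.0948 -1.    ]
2 rows: [-0.0491 -0.0687 -0.      0.      0.     -0.0379 -1.    ]
```

Request:
move_arm:
  commands: [0, 0, -0.05, 0, 0, 0, -1, 0, 0, -0.1, 0, 0, 0, -1, 0, 0, -0.14, 0, 0, 0, -1, 0, 0, -0.158, 0, 0, 0, -1]

```text
clock: 3.55
eef_pos: [0.4543, 0.1573, 0.1963]
eef_rot: [0.043, 3.134, 0.002]
force: [0.2, -0.1, -1.5]
gripper_width: 0.532
grip_force: 26.8
```

Request:
move_arm:
  commands: [-0.028, -0.032, 0, 0, 0, -0.02, -1, -0.055, -0.064, 0, 0, 0, -0.04, -1, -0.083, -0.096, 0, 0, 0, -0.06, -1, -0.11, -0.128, 0, 0, 0, -0.08, -1, -0.138, -0.16, 0, 0, 0, -0.095, -1]

```text
clock: 4.05
eef_pos: [0.5858, -0.0084, 0.1914]
eef_rot: [0.107, -3.14, -0.0]
force: [0.2, 0.5, -1.5]
gripper_width: 0.531
grip_force: 26.8
```

Request:
move_arm:
  commands: [-0.025, -0.035, 0, 0, 0, -0.02, -1, -0.049, -0.069, 0.01, 0, 0, -0.038, -1, -0.049, -0.069, 0.03, 0, 0, -0.038, -1, -0.049, -0.069, 0.045, 0, 0, -0.038, -1, -0.049, -0.069, 0.045, 0, 0, -0.038, -1]

```text
clock: 4.55
eef_pos: [0.6357, -0.0717, 0.1429]
eef_rot: [0.165, -3.13, -0.003]
force: [-1.8, 0.4, -1.2]
gripper_width: 0.532
grip_force: 26.7
```

Run:
```python
from h import *
P=pose();print(np.round(P,4),state()["force"])
p,d=snapshot("top");c=camera_info("top");W=cloud(d,c)
cv2.imwrite("pics/t2.png",p[:,:,::-1])
c=camera_info("wrist");p,d=snapshot("wrist");cv2.imwrite("pics/w2.png",p[:,:,::-1]);W=cloud(d,c)
k=(W[...,2]>.1)&(W[...,2]<.125)&(abs(W[...,0]-.637)<.07)&(abs(W[...,1]+.072)<.07)
print("R",k.sum(),np.median(W[k],0),rect(W[k][:,:2]))
```

```text
[ 6.357000e-01 -7.170000e-02  1.429000e-01 -1.739677e+02] [-1.75825832  0.35079908 -1.21566659]
R 12459 [ 0.61176925 -0.07732169  0.11682633] [634.2 -72.9 104.5 116.    6.4]
```

View pics/w2.png

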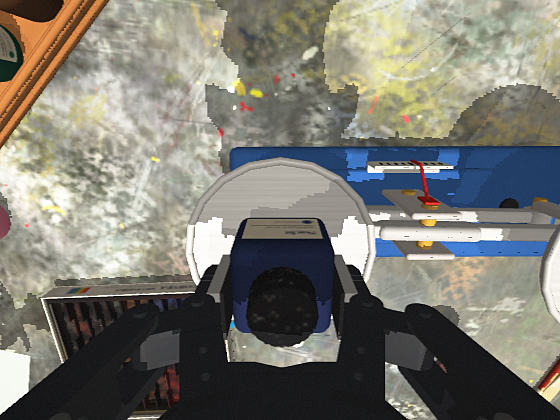

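Request:
move_arm:
  commands: [0, 0, 0.005, 0, 0, 0, -1, 0, 0, 0.01, 0, 0, 0, -1, 0, 0, 0.012, 0, 0, 0, -1, 0, 0, 0.013, 0, 0, 0, -1, 0, 0, 0.013, 0, 0, 0, -1]

```text
clock: 5.15
eef_pos: [0.6388, -0.0725, 0.1333]
eef_rot: [0.165, -3.137, -0.0]
force: [-0.2, 0.3, -0.8]
gripper_width: 0.537
grip_force: 26.8
```

Request:
move_arm:
  commands: [0, 0, 0.001, 0, 0, 0, -1, 0, 0, 0.001, 0, 0, 0, -1, 0, 0, 0.001, 0, 0, 0, -1]

```text
clock: 5.45
eef_pos: [0.639, -0.0727, 0.1324]
eef_rot: [-0.165, 3.137, -0.0]
force: [-0.3, 1.4, -1.5]
gripper_width: 0.53
grip_force: 26.8
```

Request:
move_arm:
  commands: [0, 0, 0.001, 0, 0, 0, -1, 0, 0, 0.002, 0, 0, 0, -1, 0, 0, 0.002, 0, 0, 0, -1]

```text
clock: 5.75
eef_pos: [0.6388, -0.0726, 0.1301]
eef_rot: [0.165, -3.137, -0.0]
force: [-0.3, -0.1, -1.4]
gripper_width: 0.533
grip_force: 26.8
```

Request:
move_arm:
  commands: [0, 0, 0.001, 0, 0, 0, -1, 0, 0, 0.002, 0, 0, 0, -1, 0, 0, 0.002, 0, 0, 0, -1]

```text
clock: 6.05
eef_pos: [0.6389, -0.0726, 0.1282]
eef_rot: [-0.165, 3.137, 0.0]
force: [0.3, 0.7, -0.0]
gripper_width: 0.532
grip_force: 26.8
```

Run:
```python
from h import *
for i in range(3):
    c=camera_info("wrist");p,d=snapshot("wrist");print(np.round(pose(),4),state()["force"])
W=cloud(d,c)
k=(W[...,2]>.1)&(W[...,2]<.125)&(abs(W[...,0]-.637)<.07)&(abs(W[...,1]+.072)<.07)
print(k.sum(),np.median(W[k],0))
```

```text
[ 6.389000e-01 -7.260000e-02  1.283000e-01 -1.739707e+02] [-0.4924042   0.47173386 -0.80169783]
[ 6.389000e-01 -7.260000e-02  1.284000e-01 -1.739692e+02] [-0.28227418  0.94989873 -0.95829639]
[ 6.389000e-01 -7.260000e-02  1.284000e-01 -1.739723e+02] [ 0.62508919  0.01224937 -0.67887024]
14689 [ 0.61197208 -0.07541883  0.11364055]
```

Request:
move_arm:
  commands: [0, 0, 0.001, 0, 0, 0, -1, 0, 0, 0.0015, 0, 0, 0, -1, 0, 0, 0.0015, 0, 0, 0, -1]

```text
clock: 6.5
eef_pos: [0.639, -0.0726, 0.127]
eef_rot: [-0.165, 3.137, 0.0]
force: [0.3, 0.8, 0.7]
gripper_width: 0.534
grip_force: 27.0
```

Run:
```python
from h import *
F=[]
for i in range(4):
    snapshot("wrist");F.append(state()["force"])
print(np.round(pose(),4),np.mean(F,0))
```

```text
[ 6.390000e-01 -7.260000e-02  1.270000e-01 -1.739722e+02] [-0.50250755  0.27690591  0.58449643]
```

The bottle is resting on the pan at its stop, so I'll release and go for the second one.

Request:
move_arm:
  commands: [0, 0, 0, 0, 0, 0, 0.2, 0, 0, 0, 0, 0, 0, 0.6, 0, 0, 0, 0, 0, 0, 1, 0, 0, 0, 0, 0, 0, 1, 0, 0, 0, 0, 0, 0, 1]

```text
clock: 7.2
eef_pos: [0.6389, -0.0726, 0.1268]
eef_rot: [-0.165, 3.137, -0.0]
force: [-1.0, 0.6, -0.4]
gripper_width: 1.003
grip_force: 0.0
```

Request:
move_arm:
  commands: [0, 0, -0.02, 0, 0, 0, 1, 0, 0, -0.05, 0, 0, 0, 1, 0, 0, -0.085, 0, 0, 0, 1]

```text
clock: 7.5
eef_pos: [0.6377, -0.0724, 0.2112]
eef_rot: [0.165, -3.134, -0.001]
force: [-0.1, 0.3, 0.4]
gripper_width: 1.0
grip_force: 0.0
```

Run:
```python
from h import *
P=pose();P[3]%=360;print(np.round(P,4),state()["force"],state()["gripper_width"])
c=camera_info("wrist");p,d=snapshot("wrist");cv2.imwrite("pics/w3.png",p[:,:,::-1]);W=cloud(d,c)
k=(W[...,2]>.16)&(W[...,2]<.18)&(abs(W[...,0]-.637)<.05)&(abs(W[...,1]+.072)<.05)
print("cap",k.sum(),np.median(W[k],0),rect(W[k][:,:2]))
Q=[.416,.277,.205,178];plan(P,Q,1);plan(Q,[.416,.277,.015,178],1)
```

```text
[ 6.377000e-01 -7.240000e-02  2.112000e-01  1.860265e+02] [-0.12970397  0.34897459  0.39718182] 1.0000208770887336
cap 1531 [ 0.63425529 -0.07316868  0.1706471 ] [636.3 -73.2  28.   28.3  79.5]
5 rows: [0.0919 0.1854 0.0031 0.     0.     0.07   1.    ]
5 rows: [0.1046 0.1785 0.0031 0.     0.     0.07   1.    ]
5 rows: [ 0.    0.    0.19  0.    0.   -0.    1.  ]
```

Request:
move_arm:
  commands: [0.046, 0.093, 0, 0, 0, 0.03, 1, 0.092, 0.185, 0, 0, 0, 0.07, 1, 0.092, 0.185, 0, 0, 0, 0.07, 1, 0.092, 0.185, 0, 0, 0, 0.07, 1, 0.092, 0.185, 0, 0, 0, 0.07, 1]

```text
clock: 8.05
eef_pos: [0.5244, 0.1052, 0.2117]
eef_rot: [0.063, -3.139, -0.002]
force: [1.2, -0.9, 0.2]
gripper_width: 1.001
grip_force: 0.0
```

Request:
move_arm:
  commands: [0.105, 0.178, 0, 0, 0, 0.07, 1, 0.105, 0.178, 0, 0, 0, 0.07, 1, 0.105, 0.178, 0, 0, 0, 0.07, 1, 0.105, 0.178, 0.02, 0, 0, 0.07, 1, 0.105, 0.178, 0.08, 0, 0, 0.07, 1]

```text
clock: 8.55
eef_pos: [0.4207, 0.2796, 0.1502]
eef_rot: [0.047, 3.13, 0.011]
force: [2.3, 0.6, -1.2]
gripper_width: 0.998
grip_force: 0.0
```

Run:
```python
from h import *
c=camera_info("wrist");p,d=snapshot("wrist");W=cloud(d,c)
P=pose();P[3]%=360;print(np.round(P,4))
k=(W[...,2]>.03)&(W[...,2]<.07)&(abs(W[...,0]-.416)<.06)&(abs(W[...,1]-.277)<.05)
k=cv2.morphologyEx(k.astype(np.uint8),cv2.MORPH_OPEN,np.ones((5,5)))>0
r=rect(W[k][:,:2]);print(r)
plan(P,[r[0]/1000,r[1]/1000,.014,178.4],1)
```

```text
[4.127000e-01 2.747000e-01 1.387000e-01 1.782523e+02]
[417.4 277.4  45.9  45.6  87.5]
3 rows: [-0.0046  0.0028  0.1247  0.      0.     -0.0026  1.    ]
```

Request:
move_arm:
  commands: [-0.001, 0, 0.045, 0, 0, 0, 1, -0.001, 0, 0.085, 0, 0, 0, 1, -0.001, 0, 0.11, 0, 0, 0, 1, -0.001, 0, 0.117, 0, 0, 0, 1, -0.001, 0, 0.117, 0, 0, 0, 1]

```text
clock: 9.1
eef_pos: [0.4188, 0.2734, 0.0282]
eef_rot: [-0.056, -3.139, 0.002]
force: [0.4, 0.1, 0.2]
gripper_width: 1.0
grip_force: 0.0
```

Request:
move_arm:
  commands: [0, 0, 0, 0, 0, 0, -1, 0, 0, 0, 0, 0, 0, -1, 0, 0, 0, 0, 0, 0, -1, 0, 0, 0, 0, 0, 0, -1, 0, 0, 0, 0, 0, 0, -1]

```text
clock: 9.6
eef_pos: [0.4206, 0.2749, 0.0305]
eef_rot: [0.055, 3.138, 0.002]
force: [-0.1, -0.3, 6.4]
gripper_width: 0.534
grip_force: 26.5
```

Run:
```python
from h import *
P=pose();P[3]%=360;print(np.round(P,4),state()["grip_force"])
A=[*P[:2],.22,P[3]];plan(P,A,-1);plan(A,[.6148,.1365,.22,186],-1)
```

```text
[4.206000e-01 2.749000e-01 3.050000e-02 1.780057e+02] 26.509223878383636
5 rows: [ 0.      0.     -0.1895  0.      0.     -0.     -1.    ]
5 rows: [-0.1658 -0.1096 -0.      0.      0.     -0.1163 -1.    ]
1 rows: [-0.0304 -0.0256 -0.      0.      0.     -0.0233 -1.    ]
```

The grip came out too high, at 30 mm. I'll reopen and grip again 15 mm lower.

Request:
move_arm:
  commands: [0, 0, 0, 0, 0, 0, 0.4, 0, 0, 0, 0, 0, 0, 0.8, 0, 0, 0, 0, 0, 0, 0.8, 0.001, 0.002, 0.008, 0, 0, 0, 0.8, 0.001, 0.002, 0.015, 0, 0, 0, 0.8]

```text
clock: 10.1
eef_pos: [0.4177, 0.2763, 0.013]
eef_rot: [-0.054, -3.141, -0.0]
force: [-0.4, -0.8, -0.4]
gripper_width: 0.903
grip_force: 0.0
```

Run:
```python
from h import *
snapshot("top");c=camera_info("wrist");p,d=snapshot("wrist");W=cloud(d,c)
P=pose();P[3]%=360;print(np.round(P,4),state()["force"])
k=(W[...,2]>.03)&(W[...,2]<.07)&(abs(W[...,0]-.416)<.05)&(abs(W[...,1]-.277)<.03)
print(rect(W[k&(W[...,2]>.053)][:,:2]),W[k][:,2].max())
```

```text
[4.165000e-01 2.755000e-01 1.210000e-02 1.780138e+02] [ 0.18372353 -0.47212353 -0.06872168]
[417.4 275.   29.2  28.1  14.1] 0.06009821640732549
```

Request:
move_arm:
  commands: [0, 0, 0, 0, 0, 0, -1, 0, 0, 0, 0, 0, 0, -1, 0, 0, 0, 0, 0, 0, -1, 0, 0, 0, 0, 0, 0, -1, 0, 0, 0, 0, 0, 0, -1]

```text
clock: 10.7
eef_pos: [0.418, 0.2762, 0.0138]
eef_rot: [0.055, 3.141, 0.0]
force: [-0.9, -0.8, -0.2]
gripper_width: 0.537
grip_force: 26.8
```

Request:
move_arm:
  commands: [0, 0, -0.02, 0, 0, 0, -1, 0, 0, -0.06, 0, 0, 0, -1, 0, 0, -0.105, 0, 0, 0, -1, 0, 0, -0.15, 0, 0, 0, -1, 0, 0, -0.185, 0, 0, 0, -1]

```text
clock: 11.2
eef_pos: [0.4185, 0.2764, 0.2016]
eef_rot: [0.055, 3.139, 0.002]
force: [1.0, -0.2, -0.5]
gripper_width: 0.535
grip_force: 26.6
```

Run:
```python
from h import *
F=[]
for i in range(3):
    c=camera_info("wrist");p,d=snapshot("wrist");F.append(state()["force"])
P=pose();P[3]%=360;print(np.round(P,4),state()["grip_force"],np.mean(F,0))
plan(P,[.6148,.1365,.20,186],-1)
```

```text
[  0.4201   0.2772   0.2019 178.0071] 26.70620083808899 [0.1073827  0.47843055 0.27793864]
5 rows: [-0.1662 -0.1115  0.0015  0.      0.     -0.1163 -1.    ]
1 rows: [-3.04e-02 -2.60e-02  3.00e-04  0.00e+00  0.00e+00 -2.33e-02 -1.00e+00]
```

Request:
move_arm:
  commands: [-0.033, -0.022, 0, 0, 0, -0.03, -1, -0.066, -0.044, 0, 0, 0, -0.05, -1, -0.1, -0.067, 0, 0, 0, -0.07, -1, -0.133, -0.09, 0, 0, 0, -0.09, -1, -0.166, -0.112, 0, 0, 0, -0.115, -1]

```text
clock: 11.85
eef_pos: [0.5795, 0.157, 0.1961]
eef_rot: [0.127, -3.135, 0.001]
force: [0.7, 0.7, -0.8]
gripper_width: 0.535
grip_force: 26.7
```

Request:
move_arm:
  commands: [-0.03, -0.026, 0, 0, 0, -0.023, -1, -0.03, -0.026, 0.02, 0, 0, -0.023, -1, -0.03, -0.026, 0.04, 0, 0, -0.023, -1, -0.03, -0.026, 0.046, 0, 0, -0.023, -1, -0.03, -0.026, 0.046, 0, 0, -0.023, -1]

```text
clock: 12.35
eef_pos: [0.6095, 0.1347, 0.1496]
eef_rot: [0.162, -3.131, 0.001]
force: [-0.6, 0.1, -0.7]
gripper_width: 0.535
grip_force: 26.6
```

Run:
```python
from h import *
F=[]
for i in range(4):
    c=camera_info("wrist");p,d=snapshot("wrist");F.append(state()["force"])
P=pose();P[3]%=360;print(np.round(P,4),state()["grip_force"],np.mean(F,0));W=cloud(d,c)
k=(W[...,2]>.105)&(W[...,2]<.138)&(abs(W[...,0]-.615)<.065)&(abs(W[...,1]-.1365)<.065)
print(k.sum(),np.median(W[k],0),rect(W[k][:,:2]))
```

```text
[6.125000e-01 1.353000e-01 1.537000e-01 1.859405e+02] 26.64960891008377 [ 0.49449901  0.25095629 -0.21789825]
12727 [0.58832032 0.13228802 0.13186288] [611.8 135.8 105.4 115.4   6. ]
```

Request:
move_arm:
  commands: [0, 0, 0.003, 0, 0, 0, -1, 0, 0, 0.006, 0, 0, 0, -1, 0, 0, 0.008, 0, 0, 0, -1, 0, 0, 0.008, 0, 0, 0, -1, 0, 0, 0.008, 0, 0, 0, -1]

```text
clock: 13.05
eef_pos: [0.6119, 0.135, 0.1448]
eef_rot: [0.162, -3.137, -0.0]
force: [-0.6, 0.7, 0.7]
gripper_width: 0.533
grip_force: 26.8
```

Run:
```python
from h import *
F=[]
for i in range(4):
    c=camera_info("wrist");p,d=snapshot("wrist");F.append(state()["force"])
P=pose();P[3]%=360;print(np.round(P,4),state()["grip_force"],np.mean(F,0));W=cloud(d,c)
k=(W[...,2]>.105)&(W[...,2]<.138)&(abs(W[...,0]-.615)<.065)&(abs(W[...,1]-.1365)<.065)
print(k.sum(),np.median(W[k],0))
```

```text
[6.120000e-01 1.349000e-01 1.448000e-01 1.859108e+02] 26.76382541656494 [-0.24998978 -0.09731136 -0.26120402]
13495 [0.58772868 0.13256125 0.13145912]
```

Request:
move_arm:
  commands: [0, 0, 0.001, 0, 0, 0, -1, 0, 0, 0.001, 0, 0, 0, -1, 0, 0, 0.001, 0, 0, 0, 0.1, 0, 0, 0.001, 0, 0, 0, 0.5, 0, 0, 0.001, 0, 0, 0, 1]

```text
clock: 13.75
eef_pos: [0.612, 0.1349, 0.1437]
eef_rot: [0.162, -3.137, 0.0]
force: [-0.0, -0.0, 0.5]
gripper_width: 0.869
grip_force: 0.0
```

Request:
move_arm:
  commands: [0, 0, 0, 0, 0, 0, 1, 0, 0, 0, 0, 0, 0, 1, 0, 0, -0.02, 0, 0, 0, 1, 0, 0, -0.05, 0, 0, 0, 1, 0, 0, -0.09, 0, 0, 0, 1]

```text
clock: 14.25
eef_pos: [0.6103, 0.1347, 0.2324]
eef_rot: [0.162, -3.133, 0.001]
force: [0.8, -0.2, -0.5]
gripper_width: 1.003
grip_force: 0.0
```

Request:
move_arm:
  commands: [0, 0, 0, 0, 0, 0, 1, 0, 0, 0, 0, 0, 0, 1, 0, 0, 0, 0, 0, 0, 1, 0, 0, 0, 0, 0, 0, 1, 0, 0, 0, 0, 0, 0, 1]

```text
clock: 14.75
eef_pos: [0.611, 0.1348, 0.2321]
eef_rot: [0.162, -3.135, 0.0]
force: [-0.2, 0.4, 0.6]
gripper_width: 0.999
grip_force: 0.0
```

Run:
```python
from h import *
snapshot("top");c=camera_info("wrist");p,d=snapshot("wrist");cv2.imwrite("pics/w4.png",p[:,:,::-1]);W=cloud(d,c)
P=pose();P[3]%=360;print(np.round(P,4))
for x,y in((.612,.135),(.636,-.073)):
    k=(W[...,2]>.1)&(W[...,2]<.2)&(abs(W[...,0]-x)<.065)&(abs(W[...,1]-y)<.065)
    if k.sum()>50: z=W[k][:,2];print(k.sum(),np.percentile(z,[20,50,95]))
T=W
plan(P,[.6365,-.0732,.235,186],1)
```

```text
[6.114000e-01 1.348000e-01 2.327000e-01 1.859105e+02]
14006 [0.13090729 0.13200932 0.18913989]
11596 [0.11263679 0.11422404 0.16346287]
5 rows: [-0.0035 -0.2095 -0.0023  0.      0.     -0.0016  1.    ]
```

View pics/w4.png

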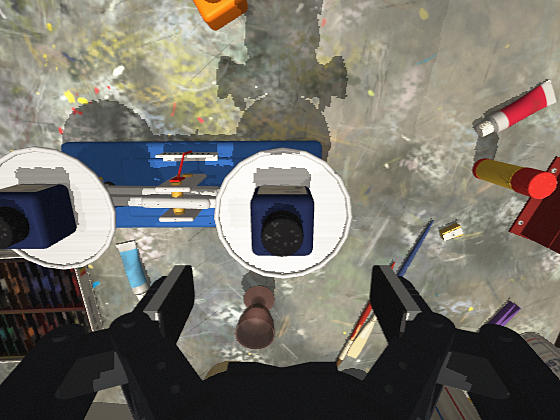

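The wrist view shows both bottles upright. The left pan, at (283,212), is still up at 131 mm, and the right pan, at (55,210), is fully down at 113 mm, so the right bottle is the heavier. I'll fetch it.

Request:
move_arm:
  commands: [-0.003, -0.042, 0, 0, 0, 0, 1, -0.003, -0.084, 0, 0, 0, 0, 1, -0.003, -0.126, 0, 0, 0, 0, 1, -0.003, -0.168, 0, 0, 0, 0, 1, -0.0035, -0.2085, 0, 0, 0, 0, 1]

```text
clock: 15.35
eef_pos: [0.6368, -0.0738, 0.2334]
eef_rot: [0.162, -3.137, -0.0]
force: [0.4, -0.5, -0.0]
gripper_width: 1.001
grip_force: 0.0
```

Request:
move_arm:
  commands: [0, 0, 0.02, 0, 0, 0, 1, 0, 0, 0.055, 0, 0, 0, 1, 0, 0, 0.08, 0, 0, 0, 1, 0, 0, 0.09, 0, 0, 0, 1, 0, 0, 0.09, 0, 0, 0, 1]

```text
clock: 15.85
eef_pos: [0.6353, -0.0718, 0.1416]
eef_rot: [0.162, -3.133, -0.002]
force: [0.3, 0.9, 0.3]
gripper_width: 1.003
grip_force: 0.0
```

Run:
```python
from h import *
for i in range(4): c=camera_info("wrist");p,d=snapshot("wrist")
W=cloud(d,c);P=pose();P[3]%=360;print(np.round(P,4))
k=(W[...,2]>.16)&(W[...,2]<.18)&(abs(W[...,0]-.637)<.03)&(abs(W[...,1]+.072)<.03)
r=rect(W[k][:,:2]);print(r,W[k][:,2].max());plan(P,[r[0]/1000,r[1]/1000,.131,186],1)
```

```text
[ 6.384000e-01 -7.220000e-02  1.457000e-01  1.859296e+02]
[635.9 -72.9  28.4  28.3  41.4] 0.17282984910359855
1 rows: [ 2.60e-03 -4.00e-04  1.47e-02  0.00e+00  0.00e+00 -1.20e-03  1.00e+00]
```

Request:
move_arm:
  commands: [0.002, -0.0005, 0.007, 0, 0, 0, 1, 0.002, -0.0005, 0.014, 0, 0, 0, 1, 0.002, -0.0005, 0.014, 0, 0, 0, 1, 0.002, -0.0005, 0.014, 0, 0, 0, 1, 0.002, -0.0005, 0.014, 0, 0, 0, 0.5]

```text
clock: 16.55
eef_pos: [0.635, -0.0728, 0.1298]
eef_rot: [-0.162, 3.137, 0.0]
force: [-0.3, 0.5, 1.0]
gripper_width: 0.857
grip_force: 0.0
```

Request:
move_arm:
  commands: [0, 0, 0, 0, 0, 0, -1, 0, 0, 0, 0, 0, 0, -1, 0, 0, 0, 0, 0, 0, -1, 0, 0, 0, 0, 0, 0, -1, 0, 0, 0, 0, 0, 0, -1]

```text
clock: 17.05
eef_pos: [0.6351, -0.0729, 0.1299]
eef_rot: [-0.162, 3.137, -0.0]
force: [-0.5, -0.0, 0.2]
gripper_width: 0.535
grip_force: 34.0
```

Request:
move_arm:
  commands: [0, 0, -0.002, 0, 0, 0, -1, 0, 0, -0.005, 0, 0, 0, -1, 0, 0, -0.008, 0, 0, 0, -1, 0, 0, -0.011, 0, 0, 0, -1, 0, 0, -0.014, 0, 0, 0, -1]

```text
clock: 17.55
eef_pos: [0.6349, -0.0728, 0.1439]
eef_rot: [0.162, -3.137, -0.0]
force: [-0.5, 0.5, -0.6]
gripper_width: 0.532
grip_force: 33.9
```

Request:
move_arm:
  commands: [0, 0, -0.003, 0, 0, 0, -1, 0, 0, -0.007, 0, 0, 0, -1, 0, 0, -0.014, 0, 0, 0, -1, 0, 0, -0.035, 0, 0, 0, -1, 0, 0, -0.06, 0, 0, 0, -1]

```text
clock: 18.05
eef_pos: [0.634, -0.0726, 0.2035]
eef_rot: [0.162, -3.135, -0.001]
force: [0.1, 0.1, -1.4]
gripper_width: 0.529
grip_force: 33.8
```

Run:
```python
from h import *
p,d=snapshot("top");c=camera_info("top");W=cloud(d,c)
k=(W[...,2]>.095)&(W[...,2]<.2)&(np.hypot(W[...,0]-.612,W[...,1]-.135)<.06)
print("left pan",k.sum(),np.percentile(W[k][:,2],[30,50,97]))
# rack from top: rail points
v0,v1,u0,u1=180,292,350,445
q=W[v0:v1,u0:u1].reshape(-1,3);k=(q[:,2]>.015)&(q[:,2]<.03);q=q[k]
t=np.radians(-39.6)
for it in range(3):
    X=np.array([np.cos(t),np.sin(t)]);Y=np.array([-X[1],X[0]])
    c0=np.array([.5034,-.290]);s=(q[:,:2]-c0)@X;l=(q[:,:2]-c0)@Y
    g=[np.polyfit(s[m],l[m],1) for m in ((l>.025)&(l<.042),(l<-.025)&(l>-.042))]
    print(np.degrees(t),g,s.min(),s.max(),np.percentile(l,[1,99]));t+=np.mean([a[0] for a in g])
P=pose();P[3]%=360;print(np.round(P,4),state()["grip_force"])
plan(P,[.434,-.2327,.18,140.4],-1)
```

```text
left pan 1760 [0.11224166 0.1137691  0.17098606]
-39.6 [array([0.00684235, 0.02991021]), array([ 0.00352825, -0.03193099])] -0.10219246290700319 0.13539559009927005 [-0.03715533  0.03452968]
-39.30290418375279 [array([0.00359792, 0.02987524]), array([-0.00164726, -0.03193104])] -0.10238650888161215 0.1355552212815235 [-0.03697068  0.03405451]
-39.24702190201666 [array([0.00301809, 0.02987739]), array([-0.00262075, -0.03193115])] -0.10242270054315286 0.13558484000989632 [-0.03694096  0.03397065]
[ 6.372000e-01 -7.330000e-02  2.095000e-01  1.859167e+02] 33.8440203666687
5 rows: [ 0.1822 -0.1147  0.0246  0.      0.      0.662  -1.    ]
1 rows: [ 0.0146 -0.0405  0.0049  0.      0.      0.1324 -1.    ]
```

The lighter bottle rode down gently and stands on the left pan at 113 mm. On to the rack.

Request:
move_arm:
  commands: [0.036, -0.023, 0, 0, 0, 0.13, -1, 0.072, -0.046, 0, 0, 0, 0.265, -1, 0.108, -0.069, 0, 0, 0, 0.397, -1, 0.144, -0.092, 0.01, 0, 0, 0.53, -1, 0.182, -0.115, 0.025, 0, 0, 0.662, -1]

```text
clock: 18.6
eef_pos: [0.4658, -0.2075, 0.18]
eef_rot: [0.873, 3.014, -0.002]
force: [0.4, -1.3, -1.2]
gripper_width: 0.537
grip_force: 33.8
```

Request:
move_arm:
  commands: [0.0146, -0.04, 0, 0, 0, 0.132, -1, 0.0146, -0.04, 0.02, 0, 0, 0.132, -1, 0.0146, -0.04, 0.05, 0, 0, 0.132, -1, 0.0146, -0.04, 0.065, 0, 0, 0.132, -1, 0.0146, -0.04, 0.065, 0, 0, 0.132, -1]

```text
clock: 19.1
eef_pos: [0.4302, -0.2309, 0.1116]
eef_rot: [-1.063, -2.951, -0.002]
force: [-0.9, -0.1, -2.1]
gripper_width: 0.528
grip_force: 33.7
```

Run:
```python
from h import *
for i in range(3): c=camera_info("wrist");p,d=snapshot("wrist")
cv2.imwrite("pics/w5.png",p[:,:,::-1]);np.savez("pics/w5.npz",p=p,d=d);W=cloud(d,c);P=pose();P[3]%=360;print(np.round(P,4))
t=np.radians(-39.3);X=np.array([np.cos(t),np.sin(t)]);Y=np.array([-X[1],X[0]]);c0=np.array([.5028,-.2908])
s=(W[...,:2]-c0)@X;l=(W[...,:2]-c0)@Y;z=W[...,2]
print("tcp s,l",(np.array(P[:2])-c0)@X,(np.array(P[:2])-c0)@Y)
for a in np.arange(-.14,-.06,.01):
    m=(abs(s-a)<.004)&(abs(l)<.05)
    r=m&(z>.018)&(z<.03);f=m&(z>.003)&(z<.012)&(abs(l)<.035);q=lambda v:np.round(np.percentile(v,[2,98])*1000,1) if len(v)>5 else None
    print(round(a,3),"L",q(l[r&(l>0)]),"R",q(l[r&(l<0)]),"floor",q(l[f]))
b=(z>.05)&(z<.12)&(abs(l)<.04)&(abs(s+.09)<.04);print("bottle",b.sum(),np.percentile(l[b],[1,99]))
```

```text
[ 4.331000e-01 -2.326000e-01  1.148000e-01  1.404315e+02]
tcp s,l -0.09081791104935125 0.0008527313002659856
-0.14 L None R None floor None
-0.13 L [26.9 35.5] R [-34.4 -25.3] floor [-30.   30.4]
-0.12 L [26.  35.8] R [-34.1 -25. ] floor [-22.7  24.5]
-0.11 L [26.3 35.6] R [-34.5 -25.1] floor [-23.  24.]
-0.1 L [25.9 35.8] R [-34.2 -24.8] floor [-23.2  24.3]
-0.09 L [26.6 35.5] R [-34.3 -24.5] floor [-22.7  24.5]
-0.08 L [27.  35.8] R [-34.4 -24.6] floor [-23.   24.6]
-0.07 L None R None floor None
-0.06 L None R None floor None
bottle 1052 [-0.02144047  0.02189744]
```

View pics/w5.png

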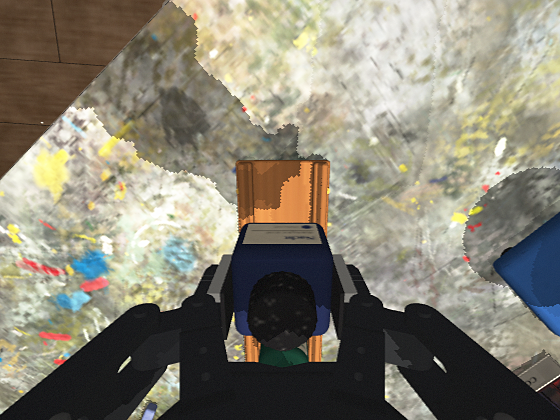

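The wrist view shows the bottle at (285,280), in line with the channel at (283,200). The lateral error is under 0.5 mm. I'll lower it.

Request:
move_arm:
  commands: [0, 0, 0.02, 0, 0, -0.004, -1, 0, 0, 0.045, 0, 0, -0.004, -1, 0, 0, 0.065, 0, 0, -0.004, -1, 0, 0, 0.07, 0, 0, -0.004, -1, 0, 0, 0.07, 0, 0, -0.004, -1]

```text
clock: 19.75
eef_pos: [0.4326, -0.2322, 0.0441]
eef_rot: [1.057, 2.958, -0.0]
force: [-0.2, -1.2, -1.4]
gripper_width: 0.532
grip_force: 33.7
```

```bash
cat >> h.py <<'E'
def look(n=3):
    F=[]
    for i in range(n): c=camera_info("wrist");p,d=snapshot("wrist");F.append(state()["force"])
    P=pose();P[3]%=360
    t=np.radians(-39.3);X=np.array([np.cos(t),np.sin(t)]);Y=np.array([-X[1],X[0]]);c0=np.array([.5028,-.2908])
    a=np.array(P[:2])-c0;f=np.mean(F,0)
    print(np.round(P,4),"s,l",np.round([a@X,a@Y],4),"F s,l,z",np.round([f[:2]@X,f[:2]@Y,f[2]],2),"grip",state()["grip_force"])
    return p,cloud(d,c),X,Y,c0
E
python3 -c "
from h import *
look()"
```

```text
[ 4.336000e-01 -2.330000e-01  4.530000e-02  1.406583e+02] s,l [-0.0901  0.0009] F s,l,z [-0.03 -0.36 -1.69] grip 33.73111367225647
```

Request:
move_arm:
  commands: [0, 0, 0.004, 0, 0, 0, -1, 0, 0, 0.008, 0, 0, 0, -1, 0, 0, 0.012, 0, 0, 0, -1, 0, 0, 0.015, 0, 0, 0, -1, 0, 0, 0.015, 0, 0, 0, -1]

```text
clock: 20.4
eef_pos: [0.4316, -0.2317, 0.028]
eef_rot: [-1.057, -2.957, -0.001]
force: [-0.5, -0.1, -1.6]
gripper_width: 0.529
grip_force: 33.7
```

```bash
python3 -c "
from h import *
look()"
```

```text
[ 4.322000e-01 -2.321000e-01  2.870000e-02  1.406471e+02] s,l [-0.0918  0.0007] F s,l,z [ 0.08 -0.14 -1.06] grip 33.73098850250244
```

Request:
move_arm:
  commands: [0, 0, 0.001, 0, 0, 0, -1, 0, 0, 0.002, 0, 0, 0, -1, 0, 0, 0.003, 0, 0, 0, -1, 0, 0, 0.003, 0, 0, 0, -1]

```text
clock: 20.95
eef_pos: [0.4323, -0.2322, 0.0257]
eef_rot: [1.058, 2.958, -0.0]
force: [0.6, 0.3, -1.1]
gripper_width: 0.532
grip_force: 33.8
```

```bash
python3 -c "
from h import *
look(4)"
```

```text
[ 4.322000e-01 -2.321000e-01  2.570000e-02  1.406486e+02] s,l [-0.0918  0.0007] F s,l,z [-0.01  0.01 -1.33] grip 33.78719508647919
```

Request:
move_arm:
  commands: [0, 0, 0.0007, 0, 0, 0, -1, 0, 0, 0.0007, 0, 0, 0, -1]

```text
clock: 21.35
eef_pos: [0.4322, -0.2321, 0.0257]
eef_rot: [-1.058, -2.958, -0.0]
force: [-1.7, 0.4, 5.5]
gripper_width: 0.536
grip_force: 34.5
```

Request:
move_arm:
  commands: [-0.006, 0, 0, 0, 0, 0, -1, -0.012, 0, 0, 0, 0, 0, -1, -0.018, 0, 0, 0, 0, 0, -1, -0.024, 0, 0, 0, 0, 0, -1, -0.028, 0, 0, 0, 0, 0, -1]

```text
clock: 21.85
eef_pos: [0.4533, -0.2492, 0.0257]
eef_rot: [-1.057, -2.956, -0.001]
force: [-4.4, 3.8, 8.8]
gripper_width: 0.533
grip_force: 35.0
```

Request:
move_arm:
  commands: [-0.004, 0, 0, 0, 0, 0, -1, -0.008, 0, 0, 0, 0, 0, -1, -0.012, 0, 0, 0, 0, 0, -1, -0.015, 0, 0, 0, 0, 0, -1, -0.015, 0, 0, 0, 0, 0, -1]

```text
clock: 22.35
eef_pos: [0.4648, -0.2587, 0.0257]
eef_rot: [-1.057, -2.957, -0.002]
force: [-3.1, 3.9, 7.1]
gripper_width: 0.529
grip_force: 34.9
```

```bash
python3 -c "
from h import *
look(4)"
```

```text
[ 4.648000e-01 -2.586000e-01  2.570000e-02  1.406639e+02] s,l [-0.0497  0.0008] F s,l,z [-3.82  0.05  7.02] grip 34.85383987426758
```

Run:
```python
from h import *
f=np.load("pics/top0.npz");p,d=f["p"],f["d"];c=camera_info("top");W=cloud(d,c)
t=np.radians(-39.3);X=np.array([np.cos(t),np.sin(t)]);Y=np.array([-X[1],X[0]]);c0=np.array([.5028,-.2908])
s=(W[...,:2]-c0)@X;l=(W[...,:2]-c0)@Y-.0007;z=W[...,2]
h=cv2.cvtColor(p,cv2.COLOR_RGB2HSV)
m=(abs(l)<.022)&(s>.05)&(s<.13)&(h[...,0]>17)&(h[...,0]<32)&(h[...,1]>100)&(h[...,2]>120)
print(m.sum(),np.percentile(s[m],[2,10,50,90]),np.percentile(z[m],[5,50,95]))
for a in np.arange(.05,.115,.005):
    k=(abs(s-a)<.0025)&(abs(l)<.018);print(round(a,3),k.sum(),np.round(np.percentile(z[k],[10,50,90]),3))
```

```text
80 [0.09994112 0.10104844 0.11421624 0.12305235] [0.0069721  0.01559426 0.04350319]
0.05 19 [0.051 0.075 0.078]
0.055 16 [0.034 0.049 0.075]
0.06 12 [0.005 0.047 0.051]
0.065 7 [0.004 0.007 0.009]
0.07 14 [0.004 0.007 0.01 ]
0.075 28 [0.004 0.005 0.009]
0.08 23 [0.005 0.008 0.009]
0.085 27 [0.004 0.007 0.01 ]
0.09 23 [0.006 0.008 0.011]
0.095 26 [0.005 0.006 0.009]
0.1 75 [0.007 0.025 0.042]
0.105 12 [0.039 0.04  0.043]
0.11 10 [0.01  0.027 0.031]
```

Request:
move_arm:
  commands: [-0.001, 0, -0.0006, 0, 0, 0, -1, -0.002, 0, -0.0006, 0, 0, 0, -1, -0.003, 0, -0.0006, 0, 0, 0, -1, -0.003, 0, -0.0006, 0, 0, 0, -1]

```text
clock: 22.95
eef_pos: [0.4672, -0.2607, 0.0257]
eef_rot: [-1.057, -2.957, -0.001]
force: [-2.6, 3.5, 5.4]
gripper_width: 0.53
grip_force: 34.5
```

Request:
move_arm:
  commands: [-0.003, 0, -0.0004, 0, 0, 0, -1, -0.006, 0, -0.0004, 0, 0, 0, -1, -0.009, 0, -0.0004, 0, 0, 0, -1, -0.012, 0, -0.0004, 0, 0, 0, -1, -0.015, 0, -0.0004, 0, 0, 0, -1]

```text
clock: 23.45
eef_pos: [0.4796, -0.2711, 0.0258]
eef_rot: [-1.058, -2.958, 0.0]
force: [-0.8, 0.6, -0.6]
gripper_width: 0.529
grip_force: 33.8
```

Request:
move_arm:
  commands: [-0.003, 0, 0, 0, 0, 0, -1, -0.006, 0, 0, 0, 0, 0, -1, -0.009, 0, 0, 0, 0, 0, -1, -0.009, 0, 0, 0, 0, 0, -1]

```text
clock: 23.85
eef_pos: [0.487, -0.2771, 0.0262]
eef_rot: [1.057, 2.957, -0.001]
force: [0.4, -0.0, -1.5]
gripper_width: 0.534
grip_force: 33.8
```

```bash
python3 -c "
from h import *
look(4)"
```

```text
[ 4.865000e-01 -2.766000e-01  2.620000e-02  1.406537e+02] s,l [-0.0216  0.0007] F s,l,z [-0.23  0.03 -1.57] grip 33.802945017814636
```

Request:
move_arm:
  commands: [-0.001, 0, 0.0003, 0, 0, 0, -1, -0.002, 0, 0.0003, 0, 0, 0, -1, -0.003, 0, 0.0003, 0, 0, 0, -1, -0.004, 0, 0.0003, 0, 0, 0, -1]

```text
clock: 24.45
eef_pos: [0.4892, -0.2789, 0.0257]
eef_rot: [-1.057, -2.958, -0.0]
force: [-1.2, 1.0, 0.4]
gripper_width: 0.534
grip_force: 34.1
```

Request:
move_arm:
  commands: [-0.001, 0, 0, 0, 0, 0, -1, -0.001, 0, 0, 0, 0, 0, -1]

```text
clock: 24.65
eef_pos: [0.4905, -0.2799, 0.0257]
eef_rot: [1.058, 2.958, -0.0]
force: [-0.9, 0.5, 0.1]
gripper_width: 0.533
grip_force: 33.9
```

Request:
move_arm:
  commands: [-0.001, 0, 0, 0, 0, 0, -1, -0.001, 0, 0, 0, 0, 0, -1]

```text
clock: 24.85
eef_pos: [0.4911, -0.2804, 0.0257]
eef_rot: [1.058, 2.958, -0.0]
force: [-0.7, 1.0, -0.4]
gripper_width: 0.53
grip_force: 33.9
```

```bash
python3 -c "
from h import *
look(4)"
```

```text
[ 4.911000e-01 -2.804000e-01  2.570000e-02  1.406463e+02] s,l [-0.0156  0.0006] F s,l,z [-0.48 -0.01 -0.32] grip 33.94965648651123
```

Request:
move_arm:
  commands: [-0.001, 0, 0, 0, 0, 0, -1, -0.001, 0, 0, 0, 0, 0, -1]

```text
clock: 25.25
eef_pos: [0.4918, -0.281, 0.0257]
eef_rot: [1.058, 2.958, -0.0]
force: [-0.6, 0.8, -0.3]
gripper_width: 0.539
grip_force: 34.0
```

Request:
move_arm:
  commands: [-0.001, 0, 0, 0, 0, 0, -1, -0.001, 0, 0, 0, 0, 0, -1]

```text
clock: 25.45
eef_pos: [0.4927, -0.2817, 0.0257]
eef_rot: [1.058, 2.958, -0.0]
force: [-0.3, 1.0, -0.2]
gripper_width: 0.531
grip_force: 34.0
```

```bash
python3 -c "
from h import *
look(4)"
```

```text
[ 4.927000e-01 -2.817000e-01  2.570000e-02  1.406477e+02] s,l [-0.0136  0.0006] F s,l,z [-1.02 -0.02 -0.16] grip 33.959670066833496
```

Request:
move_arm:
  commands: [-0.001, 0, 0, 0, 0, 0, -1, -0.001, 0, 0, 0, 0, 0, -1]

```text
clock: 25.85
eef_pos: [0.4934, -0.2823, 0.0257]
eef_rot: [1.058, 2.958, -0.0]
force: [-1.3, 1.0, 0.2]
gripper_width: 0.535
grip_force: 34.0
```

Request:
move_arm:
  commands: [-0.0005, 0, 0, 0, 0, 0, -1, -0.0005, 0, 0, 0, 0, 0, -1]

```text
clock: 26.05
eef_pos: [0.4937, -0.2825, 0.0257]
eef_rot: [-1.058, -2.958, -0.0]
force: [-1.2, 2.2, 0.9]
gripper_width: 0.531
grip_force: 34.0
```

```bash
python3 -c "
from h import *
look(4)"
```

```text
[ 4.937000e-01 -2.825000e-01  2.570000e-02  1.406494e+02] s,l [-0.0123  0.0007] F s,l,z [-1.82  0.45  0.96] grip 34.00473654270172
```

Request:
move_arm:
  commands: [-0.0005, 0, 0, 0, 0, 0, -1, -0.0005, 0, 0, 0, 0, 0, -1]

```text
clock: 26.45
eef_pos: [0.4942, -0.2829, 0.0257]
eef_rot: [1.058, 2.958, -0.0]
force: [-1.9, 0.8, 0.7]
gripper_width: 0.533
grip_force: 34.0
```

```bash
python3 -c "
from h import *
look(3)"
```

```text
[ 4.942000e-01 -2.829000e-01  2.570000e-02  1.406527e+02] s,l [-0.0117  0.0007] F s,l,z [-1.8  -0.39  0.83] grip 33.99074614048004
```

Request:
move_arm:
  commands: [-0.0005, 0, 0, 0, 0, 0, -1, -0.001, 0, 0, 0, 0, 0, -1]

```text
clock: 26.8
eef_pos: [0.4948, -0.2834, 0.0257]
eef_rot: [-1.058, -2.958, -0.0]
force: [-1.8, 0.3, 0.2]
gripper_width: 0.533
grip_force: 34.2
```

```bash
python3 -c "
from h import *
look(3)"
```

```text
[ 4.950000e-01 -2.836000e-01  2.570000e-02  1.406485e+02] s,l [-0.0106  0.0006] F s,l,z [-1.97 -0.36  0.15] grip 33.99519503116608
```

Request:
move_arm:
  commands: [-0.0005, 0, 0, 0, 0, 0, -1, -0.001, 0, 0, 0, 0, 0, -1, -0.001, 0, 0, 0, 0, 0, -1]

```text
clock: 27.25
eef_pos: [0.4957, -0.2842, 0.0257]
eef_rot: [1.058, 2.958, -0.0]
force: [-1.9, 0.7, 1.5]
gripper_width: 0.532
grip_force: 34.1
```

Run:
```python
from h import *
look(3)
p,d=snapshot("top");c=camera_info("top");cv2.imwrite("pics/t6.png",np.hstack([cv2.resize(p[170:290,350:450,::-1],None,fx=4,fy=4,interpolation=cv2.INTER_CUBIC)]))
```

```text
[ 4.957000e-01 -2.842000e-01  2.570000e-02  1.406503e+02] s,l [-0.0097  0.0006] F s,l,z [-1.58  0.27  0.61] grip 34.071094393730164
```

View pics/t6.png

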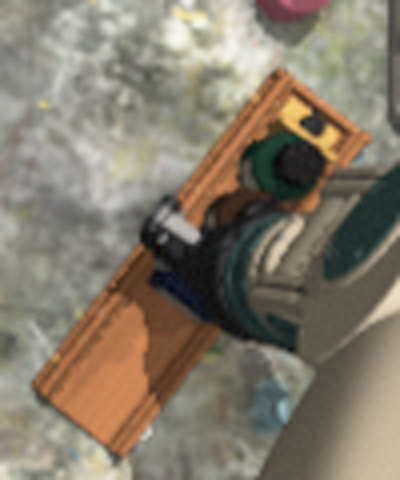

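The top crop shows green at (285,165) almost against the brass at (310,125), with brown right behind it. I'll keep going in 1 mm steps.

Request:
move_arm:
  commands: [-0.0005, 0, 0, 0, 0, 0, -1, -0.001, 0, 0, 0, 0, 0, -1, -0.001, 0, 0, 0, 0, 0, -1]

```text
clock: 27.75
eef_pos: [0.4958, -0.2842, 0.0258]
eef_rot: [-1.057, -2.957, -0.001]
force: [-4.1, 2.9, 5.0]
gripper_width: 0.532
grip_force: 34.4
```

Request:
move_arm:
  commands: [-0.0005, 0, 0, 0, 0, 0, -1, -0.0005, 0, 0, 0, 0, 0, -1, -0.0005, 0, 0, 0, 0, 0, -1]

```text
clock: 28.05
eef_pos: [0.4958, -0.2843, 0.0257]
eef_rot: [-1.057, -2.956, -0.001]
force: [-5.0, 4.0, 6.2]
gripper_width: 0.535
grip_force: 34.7
```

```bash
python3 -c "
from h import *
look(3)"
```

```text
[ 4.958000e-01 -2.843000e-01  2.570000e-02  1.406547e+02] s,l [-0.0096  0.0006] F s,l,z [-5.79 -0.06  5.73] grip 34.67466115951538
```

The row is bearing on the stop: no motion over the last 1.5 mm and about 6 N of push. I'll press slightly more, hold, ease off a little and release.

Request:
move_arm:
  commands: [-0.0006, 0, 0, 0, 0, 0, -1, -0.0012, 0, 0, 0, 0, 0, -1, -0.0012, 0, 0, 0, 0, 0, -1, -0.0012, 0, 0, 0, 0, 0, -1, -0.0012, 0, 0, 0, 0, 0, -1]

```text
clock: 28.7
eef_pos: [0.4958, -0.2843, 0.0258]
eef_rot: [-1.056, -2.954, -0.002]
force: [-6.8, 5.8, 9.4]
gripper_width: 0.534
grip_force: 35.1
```

Request:
move_arm:
  commands: [0, 0, 0, 0, 0, 0, -1, 0, 0, 0, 0, 0, 0, -1, 0, 0, 0, 0, 0, 0, -1, 0, 0, 0, 0, 0, 0, -1, 0, 0, 0, 0, 0, 0, -1]

```text
clock: 29.2
eef_pos: [0.4958, -0.2843, 0.0258]
eef_rot: [-1.056, -2.954, -0.002]
force: [-7.4, 4.6, 9.5]
gripper_width: 0.532
grip_force: 35.1
```

```bash
python3 -c "
from h import *
look(3)"
```

```text
[ 4.95800e-01 -2.84300e-01  2.58000e-02  1.40658e+02] s,l [-0.0095  0.0006] F s,l,z [-8.72 -0.12  8.6 ] grip 35.06831109523773
```

Request:
move_arm:
  commands: [0.0008, 0, 0, 0, 0, 0, -1, 0.0016, 0, 0, 0, 0, 0, -1, 0.0016, 0, 0, 0, 0, 0, 0, 0.0016, 0, 0, 0, 0, 0, 0.6, 0.0016, 0, 0, 0, 0, 0, 1]

```text
clock: 29.85
eef_pos: [0.4979, -0.2859, 0.026]
eef_rot: [1.057, 2.955, -0.002]
force: [-0.1, -0.2, 0.3]
gripper_width: 0.852
grip_force: 0.0
```

Request:
move_arm:
  commands: [0, 0, 0, 0, 0, 0, 1, 0, 0, 0, 0, 0, 0, 1, 0, 0, -0.015, 0, 0, 0, 1, 0, 0, -0.05, 0, 0, 0, 1, 0, 0, -0.1, 0, 0, 0, 1]

```text
clock: 30.35
eef_pos: [0.4944, -0.2834, 0.1238]
eef_rot: [-1.056, -2.952, -0.003]
force: [0.9, -0.4, -1.8]
gripper_width: 1.001
grip_force: 0.0
```

Request:
move_arm:
  commands: [0.03, 0, -0.04, 0, 0, 0, 1, 0.07, 0, -0.05, 0, 0, 0, 1, 0.11, 0, -0.05, 0, 0, 0, 1, 0.11, 0, -0.05, 0, 0, 0, 1]

```text
clock: 30.75
eef_pos: [0.4068, -0.2113, 0.175]
eef_rot: [-1.055, -2.954, -0.002]
force: [0.1, -0.1, -1.1]
gripper_width: 1.0
grip_force: 0.0
```

Run:
```python
from h import *
look(2)
p,d=snapshot("top");cv2.imwrite("pics/t7.png",p[:,:,::-1]);c=camera_info("top");W=cloud(d,c)
t=np.radians(-39.3);X=np.array([np.cos(t),np.sin(t)]);Y=np.array([-X[1],X[0]]);c0=np.array([.5028,-.2908])
s=(W[...,:2]-c0)@X;l=(W[...,:2]-c0)@Y
for a in np.arange(-.05,.11,.005):
    k=(abs(s-a)<.0025)&(abs(l)<.015)
    if k.sum()>3:print(round(a,3),k.sum(),np.round(np.percentile(W[k][:,2],[10,50,90]),3))
k=(W[...,2]>.095)&(W[...,2]<.2)&(np.hypot(W[...,0]-.612,W[...,1]-.135)<.06);print(np.percentile(W[k][:,2],[30,97]))
```

```text
[  0.4111  -0.2147   0.1758 140.6621] s,l [-0.1192  0.0008] F s,l,z [-0.53  0.12  1.14] grip 0.0
-0.05 21 [0.005 0.007 0.01 ]
-0.045 22 [0.005 0.007 0.01 ]
-0.04 19 [0.004 0.007 0.008]
-0.035 48 [0.006 0.019 0.045]
-0.03 26 [0.045 0.049 0.052]
-0.025 28 [0.048 0.051 0.063]
-0.02 26 [0.048 0.063 0.067]
-0.015 26 [0.057 0.065 0.068]
-0.01 30 [0.053 0.066 0.068]
-0.005 25 [0.053 0.065 0.068]
-0.0 19 [0.048 0.065 0.067]
0.005 14 [0.047 0.049 0.052]
0.01 16 [0.047 0.048 0.05 ]
0.015 30 [0.039 0.046 0.052]
0.02 41 [0.023 0.052 0.067]
0.025 35 [0.05  0.068 0.078]
0.03 29 [0.054 0.075 0.079]
0.035 30 [0.053 0.075 0.077]
0.04 27 [0.053 0.075 0.078]
0.045 21 [0.05  0.075 0.078]
0.05 10 [0.007 0.051 0.075]
0.055 19 [0.008 0.045 0.049]
0.06 37 [0.018 0.047 0.053]
0.065 39 [0.049 0.055 0.074]
0.07 35 [0.052 0.074 0.078]
0.075 27 [0.065 0.076 0.079]
0.08 21 [0.072 0.074 0.08 ]
0.085 21 [0.073 0.075 0.078]
0.09 15 [0.052 0.075 0.078]
0.095 7 [0.049 0.051 0.053]
0.1 14 [0.017 0.042 0.046]
0.105 9 [0.038 0.041 0.045]
[0.11219574 0.17096637]
```

View pics/t7.png

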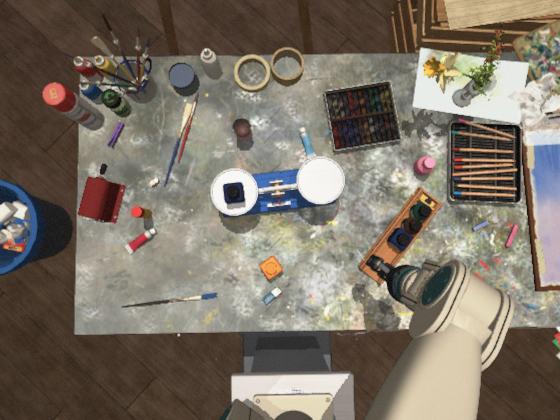

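The final top view shows the lighter bottle on the left pan at (234,192). Indigo, brown and green stand in the rack, packed against the stop, and nothing else has moved.

```bash
python3 -c "
from rig import *
print(hand_in())"
```

```text
the job is handed in; nothing more can be done
None
```

The job is handed in: the heavier bottle (the one weighed on the right pan) stands in the rack with the row pressed against the brass stop, the lighter one is still on the left pan, and it took about 31 s.

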